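# Set the lock tester to its fifth programme and start it

### The arm

A 6-joint arm with a two-finger parallel gripper is mounted at the origin on the work surface. World frame = base frame: x ahead of the robot, y to its left, z up, the work surface at z = 0. Lengths are in m, angles in rad, forces in N, time in s.
With the tool pointing down it reaches from about 0.325 to 0.9 m from the base axis. Payload 6.1 kg.
Tool frame: the origin (TCP) lies midway between the tips of the shut fingers; the grasp point (between the pads) lies 19 mm behind it; z points along the fingers, y is the direction in which the jaws open and shut (so a half turn about z gives the same grasp; the last joint's range is limited). The gripper opens to 87 mm and grips with 3 to 60 N. Pads are 19 mm wide; open, the fingers measure 117 mm over their backs; the gripper's body (75 mm by 190 mm) begins 51 mm behind the grasp point.
Start: joints at [-1.332, 0.22, 1.526, -0, 1.395, -0.126], TCP at [0.223, -0.584, 0.223] pointing down, gripper open.
Joint ranges: [-2.98, 2.98], [-0.91, 2.08], [0.09, 2.57], [-1.24, 4.39], [0.2, 2.65], [-2.68, 2.68]. Speed limits (rad/s): [2.57, 2.57, 3.01, 3.14, 3.14, 3.14].

### API

Orientations are given as a unit quaternion [x, y, z, w].
In Python, from cell import * gives the robot as it stands.
- The arm moves only by the shell command python3 -m inch 'ROWS' [FORCE]. ROWS is JSON, one flat list of numbers, 5 for each row, row after row: the shift along the tool's x, y, z in mm, then the turn about the tool's z in rad, then the finger opening in mm, from 0 to 87. In form: [tx, ty, tz, turn, hand, tx, ty, tz, turn, hand, ...]. A call has exactly 10 rows; each row shifts and turns the commanded pose from where the row before left it, along the tool's axes as they then stand; what a row does not reach is not made up. A row lasts 1/10 s, in which the tool goes at most 50 mm and 8.59 degrees, less where a joint would pass 70% of its speed; a pose out of reach is approached as far as the arm can. A call with a gripper value outside its range is refused whole. The fingers move at their own pace and stop on an object; FORCE is the grip in N (left out, the last holds). Time passes only in rows, so rows that do not move let the fingers close, or fill a call up. It gives the time, the measured TCP pose, the force and the opening at its end, in the units of the state.
- read_state(): the state, without advancing time (a new reading comes with each control period).
- read_camera(name): name is "side" or "top"; returns (picture, depth): 480x640x3 uint8, red, green, blue; 480x640 float32, m along the optical axis (not along the pixel's ray), 0 where there is no reading.
- get_calibration(name): a dict with "vertical_fov" (degrees; the focal length in pixels is half the picture's height over the tangent of half this angle, whatever the lens; pixels are square), "cx", "cy" (the principal point, pixels), "R" (3x3) and "t" (3): a world point X has camera coordinates R X + t. Camera axes: x right, y down, z forward; pixel columns grow to the right and rows downward; lengths in m; the calibration is good to about 2 mm. A picture is of the moment at which its call begins. get_calibration takes no time and is no camera call.
- finish_job(): hands the job in, once; it reports no verdict.
Trained networks look in the newest picture that a camera, given by its name, has taken for a name from the list of things; names that differ only in an ending like _2 or _b are one class to them, and where a whole thing is asked for, a point or a joint stands for the part that bears it (a point fixed in the world has none). Each returns a list of dicts, best first, with "score" (0 to 1); they miss things now and then, are a little off and sometimes report something else, mostly with a low value. They report only what shows in the picture. A call takes as long as a camera call. They do not tell look-alikes from the thing itself.
- look_for(target, camera): "xyz" ([x, y, z] in m, in world coordinates, good to about 4 mm: the middle of the surface that is visible of it).
- cut_out(target, camera): "pixels" (480x640 bool, what is visible of it).
- tip_of(target, camera): "xyz" ([x, y, z] in m, in world coordinates, good to about 4 mm: a listed point, or the origin of a listed thing).
The state is a dict: "time_s": time; "joints": joint angles; "joint_velocities": joint speeds; "joint_torque": joint torques, N m; "tcp_pos": TCP position; "tcp_rot": TCP orientation; "force": force on the tool from outside, world axes, zero at the start; "moment": the same for the moment, N m; "gripper_width": opening from 0.0 (shut) to 1.0 (fully open).
Only numpy, scipy, OpenCV 4.12 (cv2) and the standard library are available. Lean on these libraries where they do the work, as an engineer would, in place of code of your own. Each camera call takes 0.05 s, during which the arm holds its last target.

### The job

A lock waits in its cradle for a test. With a fingertip, push the console's pointer lever clockwise, click by click, until it rests on the fifth of its seven marks (counted clockwise from the left-hand end as the robot sees it), without going past that mark; then press the round button on the separate start pod fully down and let it come up again. Leave the small trim knob, the lock in its cradle and everything else on the table where it is.

Things in the scene. Friction and masses are not known exactly. Their poses are not given: they have to be found in the camera images.
- console: Fixed test console, a box 190 (x) x 200 (y) x 55 mm high with a flat dark grey top; origin at the centre of its underside. Its own +x points away from the robot, +y to the left. On its top: the pointer lever, seven white radial marks round it (76 mm from the axis, 30 degrees apart, the first towards the console's +y, the fourth towards +x, the seventh towards -y) and a small round trim knob at the near right corner.
- selector_axis (a point): Point on the pointer lever's turning axis (vertical) at the height of the console's top face, 55 mm above the table. It lies 25 mm from the console's centre towards the robot (console -x).
- pointer_tip (a point): Middle of the top edge of the outer end of the pointer lever, 56 mm from the axis and 30 mm above the console's top. The lever is a black bar 14 mm wide with a white line on top, standing 4 to 30 mm above the console's top, from a round hub of 34 mm diameter out to 56 mm; it points one way only.
- selector (a joint): Angle of the pointer lever, rad, growing clockwise seen from above: 0 on the first mark, 0.5236 (30 degrees) per click, 2.094 on the fifth, 3.142 on the seventh (end stop). A sprung detent pulls the lever into the nearest mark: pushed half-way it snaps on to the next one by itself, ahead of the finger; about 2 to 5 N at 45 mm from the axis move it on. It starts on the first, second or third mark.
- start_top (a point): Centre of the top of the round grey start button (40 mm diameter), which stands in a black collar on a square grey pod 86 x 86 x 35 mm. It is pressed straight down.
- start (a joint): Travel of the start button, m: 0 up, 0.006 fully down (about 5 N); a spring brings it back.
- trim (a joint): Angle of the small round trim knob, rad (22 mm diameter, 15 mm high, 74 mm from the console's centre in both -x and -y); 0 at the start, to be left alone.
- lock_centre (a point): Centre of the loose grey lock, 62 x 44 x 30 mm with a steel shackle, lying in the black open cradle (86 x 86 x 22 mm). Cradle and start pod stand one on each side of the console, either way round. To be left alone.
- tape_centre (a point): Centre of a loose cardboard-brown roll, 90 mm diameter, 40 mm high. Bystander.
- driver_centre (a point): A loose screwdriver lying on the table. Bystander.
- mug_centre (a point): Centre of a loose white mug, 80 mm diameter, 90 mm high. Bystander.
- carton_centre (a point): Centre of a loose closed carton, 110 x 150 x 80 mm. Bystander.
- spare_lock_centre (a point): Centre of a second loose lock lying on the table, 30 mm high. Bystander.
- spray_centre (a point): Centre of a loose white bottle, 48 mm diameter, 130 mm high. Bystander.
Things that resemble listed ones, but are neither listed nor needed, are in the scene too. What is shaped like the part that bears start_top but yellow is not meant.

How it is judged:
On the way, in this order (a step that is already met when the one before it is completed fails the run):
1. the pointer lever rests on the fifth mark (value of joint selector between 1.9644 and 2.2244 rad and velocity of joint selector between -0.1 and 0.1 rad/s), for 0.2 s.
2. the start button is pressed fully down (value of joint selector between 1.9644 and 2.2244 rad and value of joint start above 0.0048 m), for 0.05 s.
At the end, for the whole second after the job is handed in: The pointer lever stands on the fifth mark (2.094 rad within 0.13), the start button has been pressed at least 4.8 mm after that and is up again (within 1.5 mm), the trim knob is within 0.2 rad of its start, the lock within 12 mm and each bystander within 30 mm of its start (value of joint selector between 1.9644 and 2.2244 rad and value of joint start below 0.0015 m and value of joint trim between -0.2 and 0.2 rad and distance of lock_centre from where it was at the start of the episode below 0.012 m and distance of each of tape_centre, driver_centre, mug_centre, carton_centre, spare_lock_centre, spray_centre from where it was at the start of the episode below 0.03 m); the robot touches nothing.
It fails at once if the pointer lever goes past the fifth mark (more than 0.35 rad beyond it) (value of joint selector above 2.4444 rad).
It fails at once if the start button is pressed while the lever is not on the fifth mark (value of joint start above 0.003 m and not (value of joint selector between 1.9644 and 2.2244 rad)).
It fails at once if the trim knob is turned (value of joint trim above 0.2 rad or value of joint trim below -0.2 rad).
It fails at once if the lock in the cradle is lifted or shifted (distance of lock_centre from where it was at the start of the episode above 0.012 m).
It fails at once if a bystander is shifted, lifted or knocked over (distance of any of tape_centre, driver_centre, mug_centre, carton_centre, spare_lock_centre, spray_centre from where it was at the start of the episode above 0.03 m).
It also fails if it takes over 64 s, if anything falls off the work surface, if the arm or the gripper's body presses on something with over 40 N, if the wrist force passes 120 N, or if a joint passes its speed limit or range.

## Working session

There is one attempt and no reset: what is moved stays moved. The work goes in short steps, Python scripts to look and compute and a shell command to move; the robot and the scene stay as the last step left them, time stands still between calls to the robot, and variables do not carry over. Pictures are saved under pics/ and viewed, and the job is handed in when it is done.

```bash
mkdir -p pics; ls
python3 - <<'E'
from cell import *
import cv2
for n in ("top","side"):
    p,d=read_camera(n); cv2.imwrite(f"pics/{n}0.png",p[:,:,::-1])
    c=get_calibration(n); print(n,c)
s=read_state(); print(s)
for t in ("console","pointer_tip","selector_axis","start_top","lock_centre"):
    for n in ("top","side"):
        try: print(t,n,[(round(r["score"],2),[round(float(v),3) for v in r["xyz"]]) for r in tip_of(t,n)])
        except Exception as e: print(t,n,e)
E
```

```text
pics
top {'vertical_fov': 55.33721550197402, 'cx': 324.6588242880665, 'cy': 240.18081935958816, 'R': array([[-0.00331074, -0.9999341 , -0.01099281],
       [-0.98799862,  0.00496843, -0.1543828 ],
       [ 0.15442724,  0.01034976, -0.98794995]]), 't': array([0.00918372, 0.58699038, 1.06497654])}
side {'vertical_fov': 51.52806230227523, 'cx': 333.3354028187963, 'cy': 231.7082314539277, 'R': array([[-0.92582409, -0.3776292 ,  0.01568263],
       [-0.2712512 ,  0.63498002, -0.72334166],
       [ 0.26319678, -0.67394106, -0.69031218]]), 't': array([0.52066079, 0.21636363, 1.19541165])}
{'time_s': 0.1, 'joints': array([-1.33211647e+00,  2.21153720e-01,  1.52751680e+00,  1.66532994e-05,
        1.39470866e+00, -1.26102197e-01]), 'joint_velocities': array([-0.0004545 , -0.00328133, -0.00283981, -0.00123793, -0.00117945,
       -0.00147406]), 'joint_torque': array([ 1.81324336e-03, -4.95949602e+01, -3.88518369e+01,  7.02256872e-02,
        5.15497208e-02, -4.53093435e-05]), 'tcp_pos': array([ 0.22283035, -0.58331628,  0.22153202]), 'tcp_rot': array([ 9.83412690e-01,  1.81379940e-01, -4.20707368e-05, -8.92312235e-04]), 'force': array([-0.43220934, -0.12565414, -0.20849016]), 'moment': array([ 0.0581565 , -0.00805573,  0.03861244]), 'gripper_width': 0.9993437796154687}
console top [(0.88, [0.501, 0.035, -0.002])]
console side [(0.69, [0.5, 0.029, -0.001]), (0.65, [0.506, 0.251, 0.056])]
pointer_tip top [(0.53, [0.461, 0.085, 0.081])]
pointer_tip side [(0.84, [0.469, 0.084, 0.083])]
selector_axis top [(0.58, [0.476, 0.027, 0.049])]
selector_axis side [(0.89, [0.477, 0.03, 0.055])]
start_top top [(0.63, [0.501, 0.247, 0.058]), (0.53, [0.65, 0.265, 0.053])]
start_top side [(0.75, [0.504, 0.252, 0.057]), (0.71, [0.653, 0.261, 0.054]), (0.59, [0.362, 0.239, 0.053]), (0.28, [0.479, 0.031, 0.054])]
lock_centre top [(0.92, [0.491, -0.281, 0.021])]
lock_centre side [(0.77, [0.489, -0.285, 0.018])]
```

View pics/top0.png

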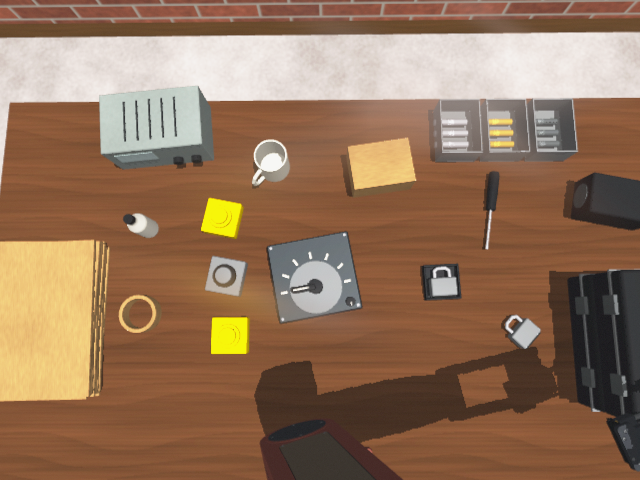

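View pics/side0.png

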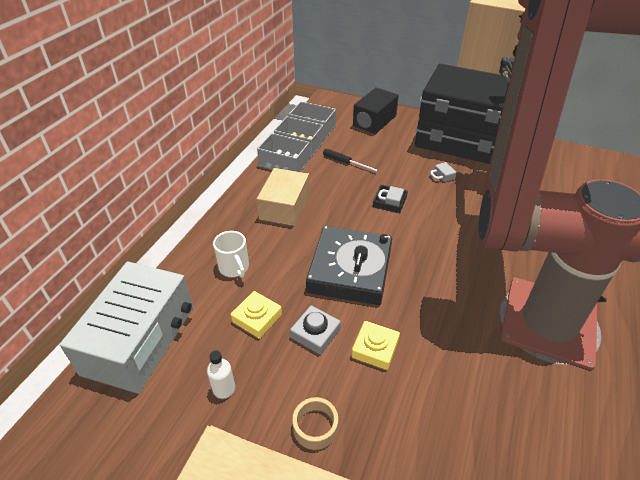

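The pictures show three possible start pods in the top view: grey at (225,275), yellow at (222,217) and yellow at (230,335). By the description, I choose the grey one. The lever hub is at about (315,286), with the pointer to the left. The trim knob is at (351,302). Next I'll crop in close and measure the yaw and the pointer angle.

```bash
cat > h.py <<'E'
import numpy as np, cv2
from cell import *
def K(n):
    c=get_calibration(n); f=240/np.tan(np.radians(c["vertical_fov"])/2); return f,c
def ray(n,u,v,z):
    f,c=K(n); R=np.array(c["R"]);t=np.array(c["t"])
    o=-R.T@t; d=R.T@np.array([(u-c["cx"])/f,(v-c["cy"])/f,1]); return o+d*(z-o[2])/d[2]
def proj(n,X):
    f,c=K(n); p=np.array(c["R"])@np.array(X)+c["t"]; return c["cx"]+f*p[0]/p[2], c["cy"]+f*p[1]/p[2]
def crop(n,u,v,w,h,k,fn):
    p,d=read_camera(n); q=p[v-h:v+h,u-w:u+w,::-1]; cv2.imwrite("pics/"+fn,cv2.resize(q,None,fx=k,fy=k,interpolation=cv2.INTER_CUBIC)); return p,d
E
python3 - <<'E'
from h import *
p,d=crop("top",290,280,110,75,3.6,"c1.png")
m=cut_out("console","top")[0]["pixels"].astype(np.uint8)
f,c=K("top");R=np.array(c["R"]);t=np.array(c["t"])
v,u=np.nonzero(m); z=d[v,u]; P=(np.stack([(u-c["cx"])/f*z,(v-c["cy"])/f*z,z],1)-t)@R
s=P[(P[:,2]>.05)&(P[:,2]<.06)]; r=cv2.minAreaRect((s[:,:2]*1000).astype(np.float32)); print(r, np.median(s[:,2]))
print(cv2.boxPoints(r))
# grey button
m=[x["pixels"] for x in cut_out("start_top","top")]
for q in m:
    v,u=np.nonzero(q); z=d[v,u]; P=(np.stack([(u-c["cx"])/f*z,(v-c["cy"])/f*z,z],1)-t)@R
    print(u.mean(),v.mean(),len(u),P.mean(0),np.percentile(P[:,2],[5,50,95]), p[v,u].mean(0))
    h=P[P[:,2]>np.percentile(P[:,2],90)-.003]; print(h.mean(0),len(h), np.ptp(h,axis=0))
E
```

```text
((498.42413330078125, 33.422447204589844), (188.05825805664062, 198.0928497314453), 10.293869018554688) 0.056010721348496564
[[388.2092   114.071915]
 [423.60776  -80.832466]
 [608.63904  -47.22702 ]
 [573.2405   147.67737 ]]
218.93333333333334 215.81333333333333 225 [0.64448527 0.26065364 0.06657027] [0.05068239 0.05719072 0.06074481] [245.49777778 241.20888889  10.        ]
[0.64316443 0.26098863 0.07711097] 119 [0.25008306 0.28714261 1.08576489]
226.7389705882353 335.8382352941176 272 [0.36125517 0.23384619 0.06476319] [0.04818299 0.0576334  0.06138906] [245.84558824 242.61397059  10.        ]
[0.36131267 0.2318667  0.07540135] 136 [0.07328906 0.25820716 1.08521117]
223.43956043956044 275.032967032967 182 [0.50205333 0.24603787 0.06381016] [0.05458284 0.05807655 0.06129724] [186.98901099 182.52747253 177.53846154]
[0.50111415 0.2460358  0.06942786] 107 [0.10372851 0.26969107 1.08530699]
```

View pics/c1.png

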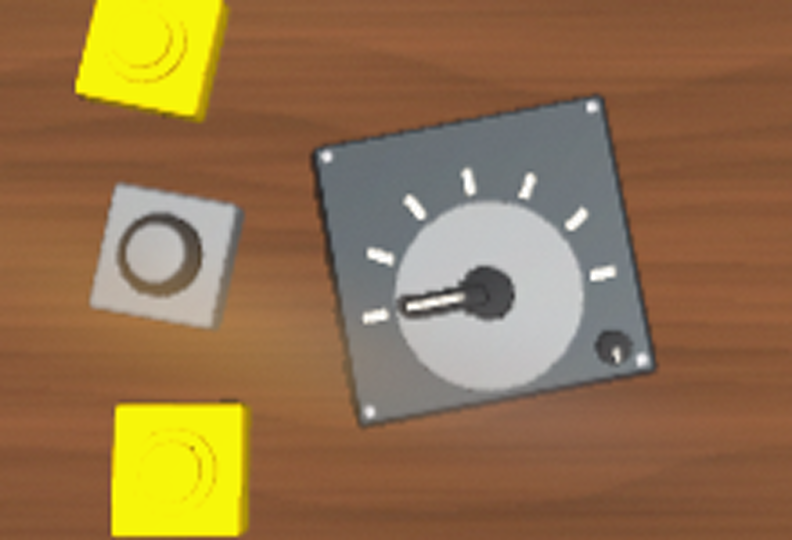

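Candidates in the top view: grey pod (225,275), yellow pods (222,217) and (230,335). The crop confirms the grey pod with a round button in a black collar. The lever points to the first mark, with console yaw about 10.3° and the axis at about (0.475, 0.029). I'll travel at height with the fingers shut.

```bash
python3 -m inch '[10,-12,0,0,0, 22,-27,0,0,0, 22,-27,0,0,0, 22,-27,0,0,0, 22,-27,0,0,0, 22,-27,0,0,0, 22,-27,0,0,0, 22,-27,0,0,0, 22,-27,0,0,0, 22,-27,0,0,0]'; python3 -m inch '[22,-27,0,0,0, 22,-27,0,0,0, 22,-27,0,0,0, 22,-27,0,0,0, 22,-27,0,0,0, 22,-27,0,0,0, 22,-27,0,0,0, 22,-27,0,0,0, 22,-27,0,0,0, 22,-27,0,0,0]'
```

```text
time_s: 1.75
tcp_pos: [0.3266, -0.2702, 0.2228]
tcp_rot: [0.983, 0.181, 0.0, 0.0]
force: [1.3, 0.4, -0.2]
gripper_width: 0.175
time_s: 2.75
tcp_pos: [0.4359, 0.0608, 0.2229]
tcp_rot: [0.983, 0.181, 0.0, 0.0]
force: [0.9, -0.6, 0.0]
gripper_width: 0.005
```

```bash
python3 -m inch '[0,0,0,-0.14,0, 0,0,0,-0.14,0, 0,0,0,-0.14,0, 0,0,0,-0.14,0, 0,0,0,-0.14,0, 0,0,0,-0.14,0, 0,0,0,-0.14,0, 0,0,0,-0.14,0, 0,0,0,-0.14,0, 0,0,0,-0.14,0]'; python3 -m inch '[0,0,0,-0.14,0, 0,0,0,-0.14,0, 0,0,0,-0.14,0, 0,0,0,-0.14,0, 0,0,0,-0.14,0, 0,0,0,-0.14,0, 0,0,0,-0.14,0, 0,0,0,-0.14,0, 0,0,0,-0.14,0, 0,0,0,-0.14,0]'
cat >> h.py <<'E'
def rel(target=None,verbose=True):
    """heading of tool x, finger pos in console polar frame, tool-frame shift (mm) to target xyz"""
    from scipy.spatial.transform import Rotation as Ro
    s=read_state(); M=Ro.from_quat(s["tcp_rot"]).as_matrix(); p=np.array(s["tcp_pos"])
    print("t",round(s["time_s"],2),"tcp",p.round(4),"heading",round(np.degrees(np.arctan2(M[1,0],M[0,0])),2),"zdir",M[:,2].round(3),"F",np.round(s["force"],1),"w",round(s["gripper_width"],3),"j",np.round(s["joints"],2))
    if target is not None: print("shift mm",(M.T@(np.array(target)-p)*1000).round(1))
E
python3 -c "
from h import *
rel([.4393,.0662,.068])"
```

```text
time_s: 3.75
tcp_pos: [0.4356, 0.0593, 0.2227]
tcp_rot: [0.633, 0.774, 0.0, 0.0]
force: [0.5, -0.5, 0.1]
gripper_width: 0.007
time_s: 4.75
tcp_pos: [0.4356, 0.0593, 0.2227]
tcp_rot: [-0.014, 1.0, -0.0, 0.0]
force: [-0.5, 0.1, 0.1]
gripper_width: 0.004
t 4.75 tcp [0.4356 0.0593 0.2227] heading -178.34 zdir [ 0. -0. -1.] F [-0.5  0.1  0.1] w 0.004 j [-0.04 -0.24  1.98  0.    1.4  -1.64]
shift mm [ -3.9   6.8 154.7]
```

```bash
python3 -m inch '[0,0,0,-0.075,0, 0,0,0,-0.076,0, -5,6,0,0,0, 0,0,20,0,0, 0,0,30,0,0, 0,0,30,0,0, 0,0,20,0,0, 0,0,10,0,0, 0,0,5,0,0, 0,0,0,0,0]'
python3 - <<'E'
from h import *
rel([.4393,.0662,.068])
crop("top",290,280,110,75,3.6,"c2.png")
crop("side",350,260,90,67,4,"s2.png")
E
```

```text
time_s: 5.75
tcp_pos: [0.4396, 0.0662, 0.1077]
tcp_rot: [-0.087, 0.996, 0.0, 0.0]
force: [-1.1, -0.5, 0.6]
gripper_width: 0.01
t 5.75 tcp [0.4396 0.0662 0.1077] heading -170.05 zdir [ 0.  0. -1.] F [-1.1 -0.5  0.6] w 0.01 j [-0.03 -0.1   2.09  0.    1.15 -1.77]
shift mm [ 0.3  0.1 39.7]
```

View pics/c2.png

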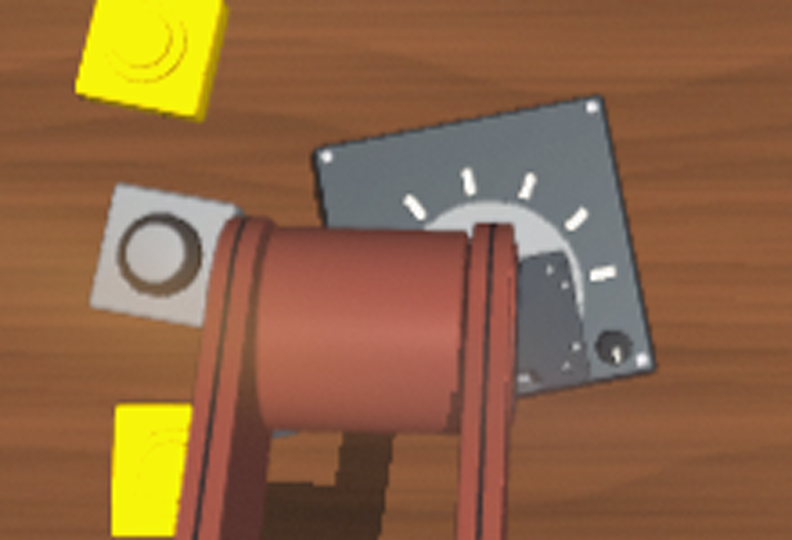

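View pics/s2.png

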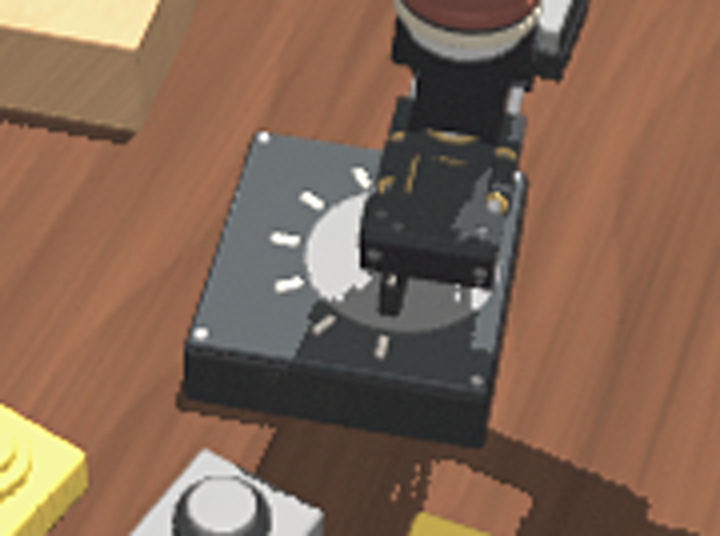

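Height is fine and the finger is clear. Next I'll go down beside the lever and close in to near contact.

```bash
python3 -m inch '[0,0,10,0,0, 0,0,10,0,0, 0,0,10,0,0, 0,0,10,0,0, 0,0,0,0,0, -2,0,0,0,0, -2,0,0,0,0, -2,0,0,0,0, -2,0,0,0,0, -2,0,0,0,0]'
python3 -c "
from h import *
rel()"
```

```text
time_s: 6.85
tcp_pos: [0.4497, 0.0678, 0.0678]
tcp_rot: [-0.087, 0.996, -0.0, 0.0]
force: [0.2, 0.0, 0.3]
gripper_width: 0.005
t 6.85 tcp [0.4497 0.0678 0.0678] heading -170.02 zdir [ 0.001 -0.    -1.   ] F [0.2 0.  0.3] w 0.005 j [-0.02 -0.01  2.09 -0.    1.06 -1.77]
```

```bash
python3 -m inch '[-1.5,0.5,0,0.035,0, -1.5,0.5,0,0.035,0, -1.5,0.5,0,0.035,0, -1.5,0.5,0,0.035,0, -1.5,0.5,0,0.035,0, -1.5,0.5,0,0.035,0, -1.5,0.5,0,0.035,0, -1.5,0.5,0,0.035,0, -1.5,0.5,0,0.035,0, -1.5,0.5,0,0.035,0]'
python3 - <<'E'
from h import *
rel()
crop("side",350,260,90,67,4,"s3.png")
crop("top",290,280,110,75,3.6,"c3.png")
E
```

```text
time_s: 7.85
tcp_pos: [0.4643, 0.0731, 0.0676]
tcp_rot: [0.088, 0.996, 0.0, 0.0]
force: [-0.5, -0.3, -0.6]
gripper_width: 0.005
t 7.85 tcp [0.4643 0.0731 0.0676] heading 169.85 zdir [ 0.  0. -1.] F [-0.5 -0.3 -0.6] w 0.005 j [-0.01  0.03  2.05  0.    1.06 -1.41]
```

View pics/s3.png

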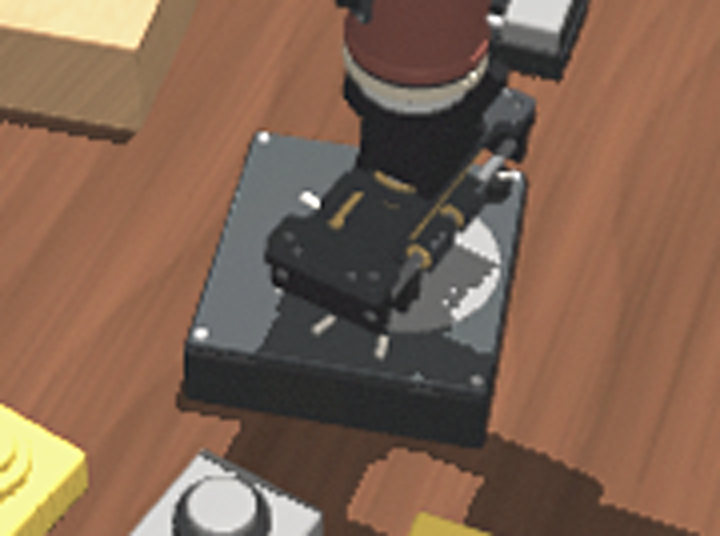

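```bash
python3 -m inch '[-1.5,0.5,0,0.035,0, -1.5,0.5,0,0.035,0, -1.5,0.6,0,0.035,0, -1.5,0.6,0,0.035,0, -1.5,0.6,0,0.035,0, -1.5,0.6,0,0.035,0, -1.5,0.6,0,0.035,0, -1.5,0.6,0,0.035,0, -1.5,0.6,0,0.035,0, -1.5,0.6,0,0.035,0]'
python3 -m inch '[-1.5,0.6,0,0.035,0, -1.5,0.6,0,0.035,0, -1.5,0.6,0,0.035,0, -1.5,0.6,0,0.035,0, -1.5,0.6,0,0.035,0, -1.5,0.6,0,0.035,0, -1.5,0.6,0,0.035,0, -1.5,0.6,0,0.035,0, -1.5,0.6,0,0.035,0, -1.5,0.6,0,0.035,0]'
python3 - <<'E'
from h import *
rel()
crop("side",350,260,90,67,4,"s4.png")
crop("top",310,270,110,75,3.6,"c4.png")
s=read_state();M=__import__("scipy.spatial.transform").spatial.transform.Rotation.from_quat(s["tcp_rot"]).as_matrix()
print(M.T@(np.array(s["tcp_pos"])-[.475,.029,.055])*1000)
E
```

```text
time_s: 8.95
tcp_pos: [0.4796, 0.074, 0.0675]
tcp_rot: [0.26, 0.966, 0.0, -0.001]
force: [-1.4, 1.1, 0.9]
gripper_width: 0.004
time_s: 9.95
tcp_pos: [0.4955, 0.0688, 0.0676]
tcp_rot: [0.424, 0.906, -0.0, -0.0]
force: [-0.0, -0.4, 0.0]
gripper_width: 0.005
t 9.95 tcp [0.4955 0.0688 0.0676] heading 129.8 zdir [-0. -0. -1.] F [-0.  -0.4  0. ] w 0.005 j [-0.02  0.1   1.98 -0.    1.07 -0.71]
[ 17.34364024  41.22148458 -12.5547059 ]
```

View pics/s4.png

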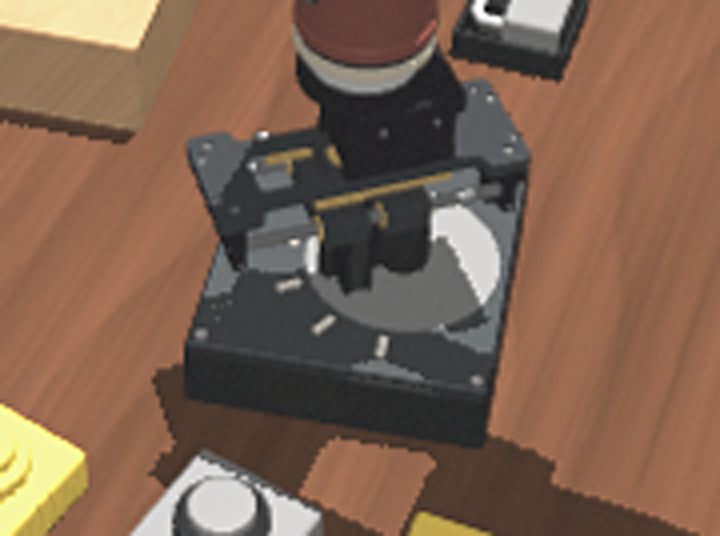

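View pics/c4.png

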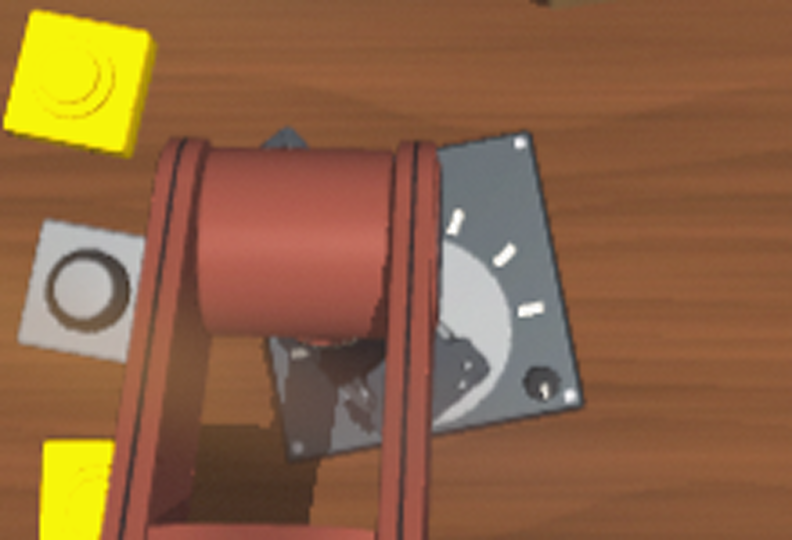

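The lever can't be seen directly, but the near-zero force between snaps fits two clicks done. I'll continue to about 100° and look again.

```bash
python3 -m inch '[-1.5,0.6,0,0.035,0, -1.5,0.6,0,0.035,0, -1.5,0.6,0,0.035,0, -1.5,0.6,0,0.035,0, -1.5,0.6,0,0.035,0, -1.5,0.6,0,0.035,0, -1.5,0.6,0,0.035,0, -1.5,0.6,0,0.035,0, -1.5,0.6,0,0.035,0, -1.5,0.6,0,0.035,0]'
python3 -m inch '[-1.5,0.6,0,0.035,0, -1.5,0.6,0,0.035,0, -1.5,0.6,0,0.035,0, -1.5,0.6,0,0.035,0, -1.5,0.6,0,0.035,0, -1.5,0.6,0,0.035,0, 0,0,0,0,0, 0,0,0,0,0, 0,0,0,0,0, 0,0,0,0,0]'
python3 - <<'E'
from h import *
rel()
crop("side",350,260,90,67,4,"s5.png")
s=read_state();M=__import__("scipy.spatial.transform").spatial.transform.Rotation.from_quat(s["tcp_rot"]).as_matrix()
print(M.T@(np.array(s["tcp_pos"])-[.475,.029,.055])*1000)
for n in ("side","top"):print([(round(r["score"],2),np.round(r["xyz"],3)) for r in tip_of("pointer_tip",n)])
E
```

```text
time_s: 11.05
tcp_pos: [0.5082, 0.059, 0.0676]
tcp_rot: [0.575, 0.818, -0.0, 0.0]
force: [-0.6, -0.2, 0.5]
gripper_width: 0.003
time_s: 12.05
tcp_pos: [0.5139, 0.0515, 0.0675]
tcp_rot: [0.657, 0.753, 0.0, -0.0]
force: [-0.9, 3.4, 0.9]
gripper_width: 0.007
t 12.05 tcp [0.5139 0.0515 0.0675] heading 97.78 zdir [-0.  0. -1.] F [-0.9  3.4  0.9] w 0.007 j [-0.05  0.13  1.94  0.    1.07 -0.19]
[ 16.97553042  41.57725689 -12.52479681]
[(0.62, array([0.537, 0.037, 0.085]))]
[]
```

View pics/s5.png

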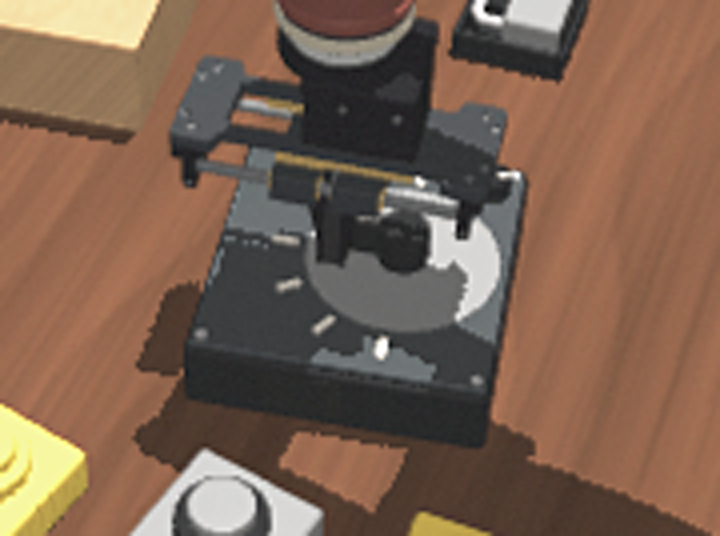

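```bash
python3 -m inch '[-1.1,0.4,0,0.025,0, -1.1,0.4,0,0.025,0, -1.1,0.4,0,0.025,0, -1.1,0.4,0,0.025,0, -1.1,0.4,0,0.025,0, -1.1,0.4,0,0.025,0, -1.1,0.4,0,0.025,0, -1.1,0.4,0,0.025,0, -1.1,0.4,0,0.025,0, 0,0,0,0,0]'
python3 - <<'E'
from h import *
rel()
crop("side",350,260,90,67,4,"s6.png")
s=read_state();M=__import__("scipy.spatial.transform").spatial.transform.Rotation.from_quat(s["tcp_rot"]).as_matrix()
print(M.T@(np.array(s["tcp_pos"])-[.475,.029,.055])*1000)
for n in ("side","top"):print([(round(r["score"],2),np.round(r["xyz"],3)) for r in tip_of("pointer_tip",n)])
E
```

```text
time_s: 13.2
tcp_pos: [0.5178, 0.0411, 0.0675]
tcp_rot: [0.739, 0.674, -0.0, 0.0]
force: [0.2, 0.3, 0.5]
gripper_width: 0.008
t 13.2 tcp [0.5178 0.0411 0.0675] heading 84.77 zdir [-0. -0. -1.] F [0.2 0.3 0.5] w 0.008 j [-0.07  0.14  1.93 -0.    1.07  0.02]
[ 15.9749258   41.46164139 -12.47733446]
[(0.58, array([0.53 , 0.01 , 0.082]))]
[]
```

View pics/s6.png

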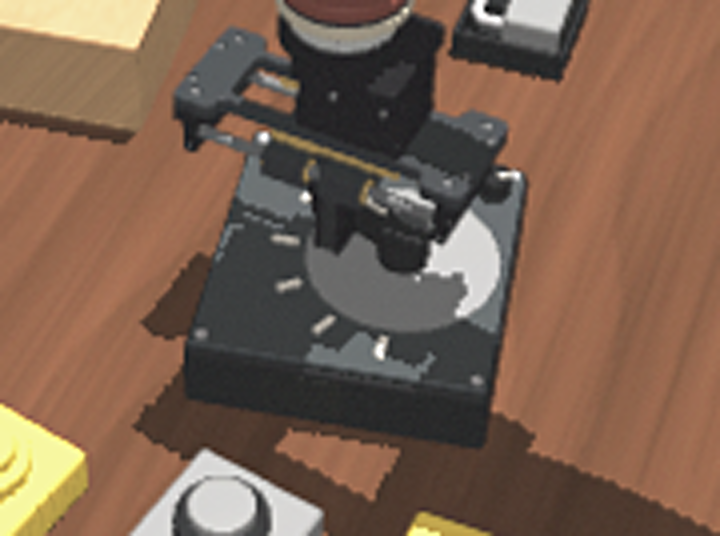

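Force has dropped to about zero and the network puts the tip at (0.530, 0.010). That is azimuth −19°, the fifth mark. Next I'll back off, rise and move towards the pod.

```bash
python3 -m inch '[3,0,0,0,0, 5,0,0,0,0, 5,0,0,0,0, 3,0,-5,0,0, 0,0,-15,0,0, 0,0,-25,0,0, 0,0,-25,0,0, 0,0,-15,0,0, 0,0,-10,0,0, 0,0,0,0,0]'
python3 -c "
from h import *
rel([.502,.248,.163])"
```

```text
time_s: 14.35
tcp_pos: [0.5204, 0.0574, 0.1644]
tcp_rot: [0.738, 0.675, 0.001, 0.001]
force: [0.5, 0.2, -0.2]
gripper_width: 0.009
t 14.35 tcp [0.5204 0.0574 0.1644] heading 84.84 zdir [ 0.003 -0.    -1.   ] F [ 0.5  0.2 -0.2] w 0.009 j [-0.04  0.03  1.85 -0.    1.26  0.05]
shift mm [188.2 -35.4   1.3]
```

```bash
python3 -m inch '[13,-2,0,0,0, 25,-5,0,0,0, 25,-5,0,0,0, 25,-5,0,0,0, 25,-5,0,0,0, 25,-5,0,0,0, 25,-5,0,0,0, 25,-3,0,0,0, 0,0,0,0,0, 0,0,0,0,0]'
python3 - <<'E'
from h import *
rel([.502,.248,.060])
crop("top",290,280,110,75,3.6,"c7.png")
crop("side",330,290,90,67,4,"s7.png")
for n in ("side","top"):
  for t in ("pointer_tip","selector_axis","start_top"): print(n,t,[(round(r["score"],2),np.round(r["xyz"],3)) for r in tip_of(t,n)])
E
```

```text
time_s: 15.35
tcp_pos: [0.5001, 0.2483, 0.161]
tcp_rot: [0.738, 0.675, -0.001, -0.0]
force: [-0.2, -0.8, -0.5]
gripper_width: 0.009
t 15.35 tcp [0.5001 0.2483 0.161 ] heading 84.94 zdir [-0.003 -0.001 -1.   ] F [-0.2 -0.8 -0.5] w 0.009 j [ 0.32  0.12  1.76 -0.    1.27  0.41]
shift mm [ -0.    2.2 101. ]
side pointer_tip [(0.52, array([0.529, 0.01 , 0.083]))]
side selector_axis [(0.66, array([0.474, 0.029, 0.054]))]
side start_top [(0.77, array([0.507, 0.249, 0.055])), (0.71, array([0.362, 0.241, 0.053])), (0.67, array([0.413, 0.458, 0.018])), (0.42, array([0.627, 0.452, 0.069]))]
top pointer_tip [(0.69, array([0.526, 0.008, 0.084]))]
top selector_axis [(0.35, array([0.5  , 0.034, 0.003]))]
top start_top [(0.74, array([0.503, 0.247, 0.058])), (0.63, array([0.359, 0.237, 0.062])), (0.58, array([0.648, 0.267, 0.056]))]
```

View pics/c7.png

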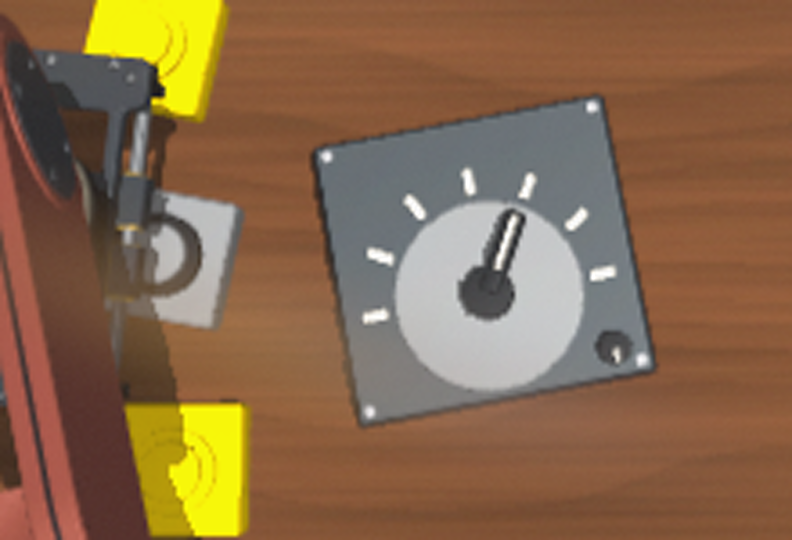

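View pics/s7.png

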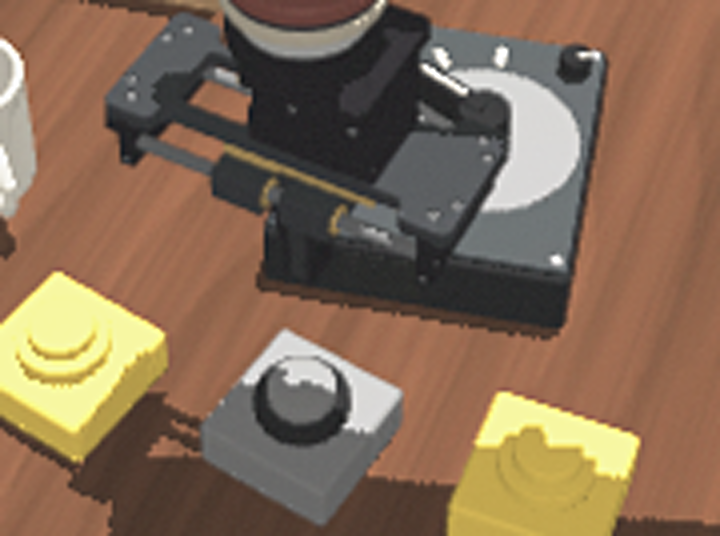

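In c7 the lever rests on the fifth mark, at crop (515,225) under mark (528,186), and the trim knob at (612,347) is unchanged. The button is at (0.503, 0.248, 0.058). I'll go down over it.

```bash
python3 -m inch '[0,3,5,0,0, 0,0,15,0,0, 0,0,20,0,0, 0,0,20,0,0, 0,0,17,0,0, 0,0,10,0,0, 0,0,5,0,0, 0,0,3,0,0, 0,0,0,0,0, 0,0,0,0,0]'
python3 - <<'E'
from h import *
rel([.503,.248,.0575])
crop("side",315,325,60,45,6,"s8.png")
E
```

```text
time_s: 16.75
tcp_pos: [0.505, 0.2478, 0.0683]
tcp_rot: [0.738, 0.675, 0.001, 0.0]
force: [0.5, 0.4, 0.4]
gripper_width: 0.005
t 16.75 tcp [0.505  0.2478 0.0683] heading 84.84 zdir [ 0.001  0.    -1.   ] F [0.5 0.4 0.4] w 0.005 j [0.32 0.23 1.82 0.   1.09 0.41]
shift mm [ 0.  -2.  10.8]
```

View pics/s8.png

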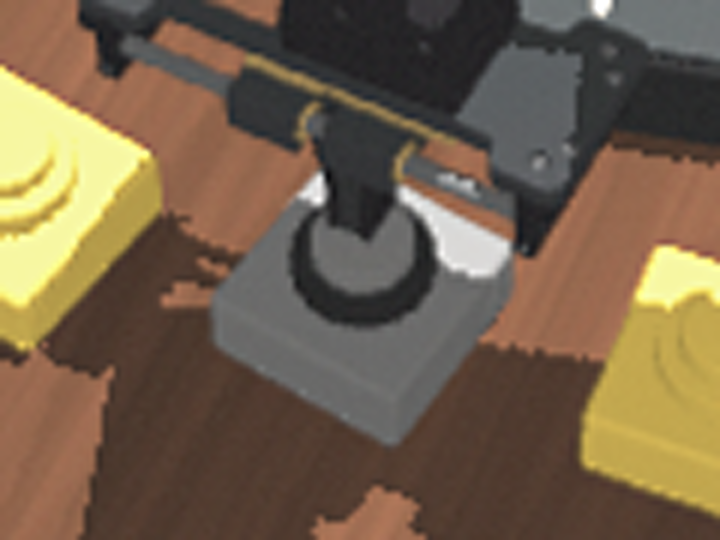

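```bash
python3 -m inch '[0,-2,3,0,0, 0,0,3,0,0, 0,0,3,0,0, 0,0,2,0,0, 0,0,2,0,0, 0,0,1,0,0, 0,0,1,0,0, 0,0,0,0,0, 0,0,0,0,0, 0,0,0,0,0]'
python3 -c "
from h import *
rel()"
```

```text
time_s: 17.8
tcp_pos: [0.5022, 0.2477, 0.0526]
tcp_rot: [0.738, 0.675, -0.0, -0.0]
force: [-3.7, -0.4, 4.7]
gripper_width: 0.004
t 17.8 tcp [0.5022 0.2477 0.0526] heading 84.84 zdir [-0. -0. -1.] F [-3.7 -0.4  4.7] w 0.004 j [0.32 0.25 1.83 0.   1.06 0.41]
```

```bash
python3 -m inch '[0,0,0.5,0,0, 0,0,0.5,0,0, 0,0,0.5,0,0, 0,0,0.5,0,0, 0,0,0,0,0, 0,0,0,0,0, 0,0,0,0,0, 0,0,0,0,0, 0,0,0,0,0, 0,0,0,0,0]'
python3 -c "
from h import *
rel()"
```

```text
time_s: 18.8
tcp_pos: [0.5024, 0.2477, 0.0513]
tcp_rot: [0.738, 0.675, -0.0, -0.0]
force: [-5.5, -1.3, 10.6]
gripper_width: 0.005
t 18.8 tcp [0.5024 0.2477 0.0513] heading 84.85 zdir [-0. -0. -1.] F [-5.5 -1.3 10.6] w 0.005 j [ 0.32  0.26  1.83 -0.    1.06  0.41]
```

```bash
python3 -m inch '[0,0,0.5,0,0, 0,0,0.5,0,0, 0,0,0.5,0,0, 0,0,0.5,0,0, 0,0,0,0,0, 0,0,0,0,0, 0,0,0,0,0, 0,0,0,0,0, 0,0,0,0,0, 0,0,0,0,0]'
python3 - <<'E'
from h import *
rel()
crop("side",315,325,60,45,6,"s9.png")
E
```

```text
time_s: 19.8
tcp_pos: [0.5025, 0.2478, 0.0511]
tcp_rot: [0.738, 0.675, -0.0, 0.0]
force: [-11.0, -3.8, 23.5]
gripper_width: 0.007
t 19.8 tcp [0.5025 0.2478 0.0511] heading 84.86 zdir [-0. -0. -1.] F [-11.   -3.8  23.5] w 0.007 j [ 0.32  0.26  1.83 -0.    1.06  0.41]
```

View pics/s9.png

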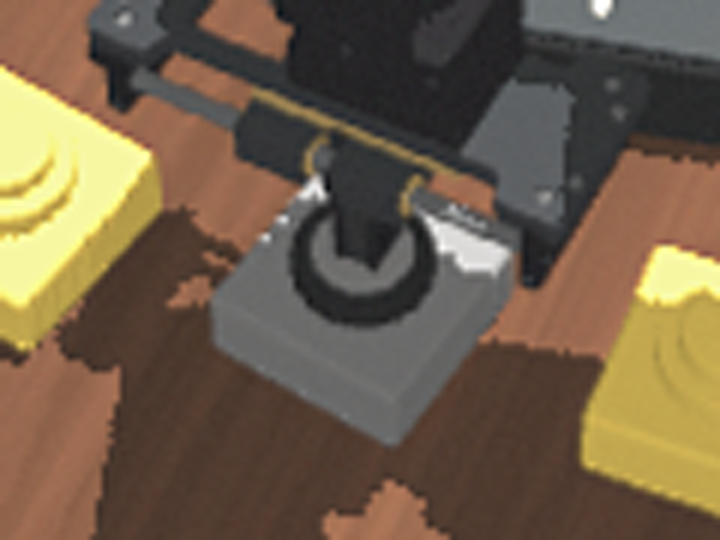

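The press stopped firmly at z=0.051, about 6 mm down. I'll lift off and check that the button is up, and that the collar could not have been what stopped the finger.

```bash
python3 -m inch '[0,0,-3,0,0, 0,0,-5,0,0, 0,0,-10,0,0, 0,0,-20,0,0, 0,0,-25,0,0, 0,0,-25,0,0, 25,0,-15,0,0, 30,0,0,0,0, 30,0,0,0,0, 30,0,0,0,0]'
python3 -m inch '[30,0,0,0,0, 25,0,0,0,0, 0,0,0,0,0, 0,0,0,0,0, 0,0,0,0,0, 0,0,0,0,0, 0,0,0,0,0, 0,0,0,0,0, 0,0,0,0,0, 0,0,0,0,0]'
python3 - <<'E'
from h import *
rel()
def pts(n):
    p,d=read_camera(n);f,c=K(n);v,u=np.mgrid[:480,:640];z=d
    P=(np.stack([(u-c["cx"])/f*z,(v-c["cy"])/f*z,z],-1)-c["t"])@np.array(c["R"]); return p,P
p,P=pts("top"); cv2.imwrite("pics/t10.png",p[:,:,::-1])
np.set_printoptions(linewidth=200)
for n,(u,v) in (("top",(224,275)),("side",(315,325))):
    if n=="side": p,P=pts("side"); cv2.imwrite("pics/s10.png",p[:,:,::-1])
    g=P[v-25:v+25,u-25:u+25].reshape(-1,3); c=p[v-25:v+25,u-25:u+25].reshape(-1,3)
    r=np.hypot(g[:,0]-.5025,g[:,1]-.248)
    for a in range(0,40,4):
        k=(r>=a/1000)&(r<(a+4)/1000)
        if k.any(): print(n,a,k.sum(),np.percentile(g[k,2],[25,50,75]).round(4),c[k].mean(0).round())
    tp=g[(g[:,2]>.055)&(g[:,2]<.065)&(r<.03)]; print("top mean",tp.mean(0),len(tp))
for n in ("side","top"):
  for t in ("pointer_tip","start_top"): print(n,t,[(round(r["score"],2),np.round(r["xyz"],3)) for r in tip_of(t,n)])
E
```

```text
time_s: 20.85
tcp_pos: [0.5132, 0.3634, 0.1521]
tcp_rot: [0.738, 0.674, 0.001, 0.0]
force: [0.6, 0.1, -0.3]
gripper_width: 0.009
time_s: 21.85
tcp_pos: [0.5178, 0.4169, 0.1516]
tcp_rot: [0.738, 0.674, 0.0, 0.0]
force: [-0.6, 0.1, -0.1]
gripper_width: 0.003
t 21.85 tcp [0.5178 0.4169 0.1516] heading 84.83 zdir [ 0.  0. -1.] F [-0.6  0.1 -0.1] w 0.003 j [ 0.56  0.37  1.48 -0.    1.29  0.65]
top 0 9 [0.0588 0.0596 0.0601] [191. 186. 182.]
top 4 27 [0.0565 0.0575 0.0592] [190. 186. 182.]
top 8 41 [0.0573 0.058  0.0589] [191. 187. 182.]
top 12 64 [0.0572 0.0579 0.0593] [189. 185. 180.]
top 16 94 [0.0528 0.0563 0.0586] [155. 147. 139.]
top 20 80 [0.0468 0.0481 0.0494] [107.  94.  78.]
top 24 133 [0.042  0.0465 0.0487] [116. 104.  91.]
top 28 99 [0.0345 0.0354 0.0378] [180. 175. 169.]
top 32 144 [0.0343 0.0359 0.0373] [187. 182. 177.]
top 36 161 [0.0345 0.036  0.0374] [189. 185. 180.]
top mean [0.5024338  0.24968102 0.05825008] 199
side 0 4 [0.0581 0.0586 0.0597] [219. 220. 217.]
side 4 13 [0.0582 0.0591 0.0599] [219. 219. 217.]
side 8 20 [0.0575 0.0584 0.06  ] [219. 218. 217.]
side 12 27 [0.0569 0.0578 0.0583] [216. 215. 213.]
side 16 35 [0.0501 0.0566 0.0577] [167. 167. 165.]
side 20 37 [0.0469 0.048  0.0558] [128. 127. 127.]
side 24 39 [0.0348 0.0366 0.0473] [178. 177. 176.]
side 28 44 [0.035  0.0363 0.0388] [203. 202. 201.]
side 32 54 [0.0343 0.0355 0.0367] [218. 217. 216.]
side 36 113 [0.032  0.0352 0.0369] [190. 188. 186.]
top mean [0.50828185 0.24299739 0.05814803] 97
side pointer_tip [(0.77, array([0.531, 0.008, 0.082]))]
side start_top [(0.62, array([0.358, 0.237, 0.057])), (0.42, array([0.505, 0.25 , 0.055]))]
top pointer_tip [(0.61, array([0.527, 0.009, 0.084]))]
top start_top [(0.62, array([0.647, 0.264, 0.052])), (0.55, array([0.363, 0.234, 0.057])), (0.52, array([0.504, 0.247, 0.057]))]
```

View pics/t10.png

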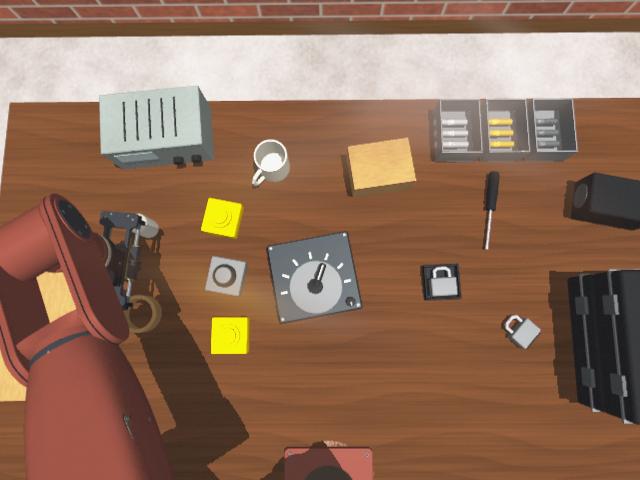

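View pics/s10.png

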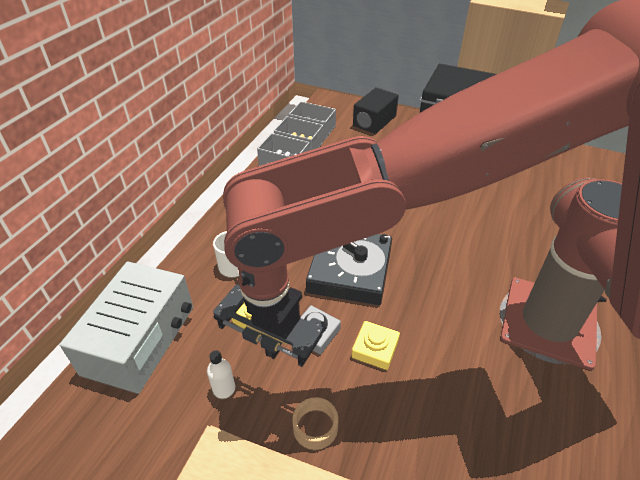

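The collar top is at 0.048, 10 mm below the button top at 0.058. The finger stopped at 0.051, so the button's own stop held it. The button is up, the lever is on mark five, nothing is disturbed, and the arm is free in the air.

```bash
python3 -c "
from cell import *
print(finish_job())"
```

```text
the job is handed in; nothing more can be done
None
```

I pushed the lever clockwise from mark 1 to mark 5, pressed the grey start button fully down, let it come up, and handed the job in at about 22 s of the 64 s allowed. `finish_job` gives no verdict, so these are my own last checks.

- **Lever:** both cameras show it on the fifth mark. The measured tip is about (0.53, 0.009), azimuth about −20°, which matches mark 5. While pushing, the gripper hid the lever for the first three clicks; the force readings fitted each click.
- **Start button:** the finger stopped hard at z = 0.051, about 6 to 7 mm below the button top, with force rising to 23 N. That is above the collar top at 0.048, so the button's own stop was reached. After release the top measured 0.058, the same as at the start.
- **Everything else:** the trim knob, the lock in its cradle, and the carton, mug, screwdriver and spare lock look unchanged in the last top picture. The gripper partly hid the roll and the bottle from above. Both showed in place in the side view. I compared these by eye and did not measure them.
- **Robot:** it ended about 0.15 m up with about 0.6 N on the tool, touching nothing.
- **Disagreement:** the two cameras put the button's centre up to about 6 mm apart in x and 7 mm in y. A lateral force of about 11 N also appeared while the button was held down.

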